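Show a customer the stick lamp from the showcase

ROBOT

A 6-joint arm with a two-finger parallel gripper is mounted at the origin on the work surface. World frame = base frame: x ahead of the robot, y to its left, z up, the work surface at z = 0. Lengths are in m, angles in degrees, forces in N, time in s.
With the tool pointing down it reaches from about 0.3 to 0.75 m from the base axis. Payload 8.5 kg.
Tool frame: the origin (TCP) lies midway between the tips of the shut fingers; the grasp point (between the pads) lies 19 mm behind it (env.hold_point_z is the distance from the TCP to the grasp point, in m); z points along the fingers, y is the line along which they close (so a half turn about z gives the same grasp; the last joint's range is limited). The gripper opens to 85 mm and grips with 20 to 120 N. Pads are 22 mm wide; open, the fingers measure 114 mm over their backs; the gripper's body (76 mm by 85 mm) begins 54 mm behind the grasp point. The pads swing forward as they close: fully open they stand 13 mm farther back than shut.
Start: joints at [56.476, 21.807, 74.336, -0, 83.858, -12.336], TCP at [0.199, 0.513, 0.231] pointing down, gripper open.
Joint ranges: [-178.18, 178.18], [-50.72, 133.34], [12.68, 142.11], [-81.47, 261.47], [9.98, 163.14], [-165.26, 165.26]. Speed limits (degrees/s): [136.94, 136.94, 180, 180, 180, 180].

INTERFACE

Orientations are given as a 3x3 rotation matrix whose columns are the frame's x, y, z axes.
In Python, from rig import observe, get_image, camera_info, env gives the robot as it stands.
- The arm moves only by the tool drive_tool, never from a script. Its arguments are lists of equal length, an entry for each row: "offset": the shift along the tool's x, y, z in units of 40 mm (1.0 is 40 mm), a list of three; "turn": the turn, a rotation vector about the tool's x, y, z in units of 6 degrees (1.0 is 6 degrees), a list of three; "hand": the opening, from 0 (shut) to 1 (fully open). A call has exactly 10 rows; each row shifts and turns the commanded pose from where the row before left it, along the tool's axes as they then stand; what a row does not reach is not made up. A row lasts 1/8 s, in which the tool goes at most 62.5 mm and 10.7 degrees, less where a joint would pass 70% of its speed; a pose out of reach is approached as far as the arm can. A call is refused whole if a number of a shift passes 1 or a number of a turn 1, either way. A call with a gripper value outside its range is refused whole. The fingers move at their own pace and stop on an object; "newtons" is the grip in N (left out, the last holds). Time passes only in rows, so rows that do not move let the fingers close, or fill a call up. It gives the time, the measured TCP pose, the force, the opening and the grip force at its end, in the units of the state.
- observe(): the state, without advancing time (a new reading comes with each control period).
- get_image(name): name is "scene" or "top"; returns the picture (420x560x3 uint8, blue, green, red); there is no depth.
- camera_info(name): a dict with "fx", "fy", "cx", "cy" (pixels), "world_to_cam" (4x4, takes a point from world to camera coordinates). Camera axes: x right, y down, z forward; pixel columns grow to the right and rows downward; lengths in m; the calibration is good to about 2 mm. A picture is of the moment at which its call begins. camera_info takes no time and is no camera call.
- env.close_job(): hands the job in; it is judged then, once.
The state is a dict: "time_s": time; "q": joint angles; "qvel": joint speeds; "joint_efforts": joint torques, N m; "position": TCP position; "tool_rot": TCP orientation; "ft_force": force on the tool from outside, world axes, zero at the start; "wrist_torque": the same for the moment, N m; "grip_width": finger opening in m; "gripper_force": force on a finger pad.
Only numpy, scipy, OpenCV 4.12 (cv2) and the standard library are available. Lean on these libraries where they do the work, as an engineer would, in place of code of your own. Each camera call takes 0.05 s, during which the arm holds its last target. There are 200 camera calls.

TASK

A customer wants to see the long stick lamp in the glass-topped showcase. Slide the glass lid open all the way, tilt the lamp and draw it out at a slant, handle end first, through the open half of the top, without knocking it hard against the glass or the frame and without disturbing the other goods. Finish holding it up level in the gripper, well clear of the showcase, at least 10 cm above the glass; do not put it down, and leave the lid open.

Things in the scene. Friction and masses are not known exactly. Their poses are not given: they have to be found in the camera images.
- case: Glass-topped showcase, an aluminium tray fixed to the counter. Origin: centre of its underside; y = long direction, z up. Outside 424 (y) x 256 mm (x), inside 408 x 240 mm, floor 12 mm above the counter, side walls 92 mm high, end walls 85 mm (all heights from the counter). The +y half has a fixed glass top; only the -y half opens.
- fixed_pane_edge (a point): Middle of the lower edge of the fixed pane, at y = +1 mm in the case, 82 mm above the counter. The pane is 4 mm thick and covers everything from here to the +y end.
- display_rail (a point): Top middle of a fixed round steel rail, 10 mm thick, that crosses the inside of the case along x at y = -136 mm, top 56 mm above the counter. The long goods lean on it.
- lid (a joint): Sliding glass lid, 0 = closed over the -y half, 0.205 m = fully open at its stop; slides along the case's +y over the fixed pane, stays where left, 2 N friction, 0.5 kg. Glass 216 mm long, 88 to 92 mm above the counter. Fully open its edge is at y = -3 mm in the case: the opening is then 201 mm long (y -204 to -3) and 240 mm wide.
- lid_pull (a point): Top centre of the lid's pull: an upright black bar 12 mm thick along the sliding direction (case y), 50 mm long (case x), 30 mm tall above the lid, top 122 mm above the counter. Moves with the lid (y = -174 mm in the case when closed).
- lamp: Slim LED stick lamp, straight bar 300 (own y) x 26 (x) x 22 mm (z): black ribbed handle, 130 mm, at -y; aluminium head with white strip on top at +y. Origin: centre of underside. 0.16 to 0.26 kg, balances near its middle. Starts in either row of the case (case x about +52 or -52 mm), roughly along case y, handle end up on the rail (9 degrees), head end on the floor under the fixed pane.
- lamp_front (a point): Handle end of the lamp: on its underside, own y = -150 mm.
- lamp_rear (a point): Head end of the lamp: on its underside, own y = +150 mm.
- torque_wrench: Other long thing in the case, lying in the other row the same way: torque wrench 300 mm long (own y), slim steel shaft, round ratchet head at the rail end, black handle on the floor. Leave it. Origin: centre of its underside.
- bulb_carton: Small carton 50 x 34 x 46 mm in the +y end of the case, under the fixed pane. Leave it. Origin: centre of its underside.
- tape_measure: Black tape measure 52 x 34 x 50 mm in the +y end of the case, under the fixed pane. Leave it. Origin: centre of its underside.
- tape_roll: Loose roll of grey tape lying flat on the counter right of the case, 104 mm across, 48 mm high. Leave it. Origin: centre of its underside.
- screwdriver: Screwdriver 200 mm long lying on the counter right of the case. Leave it. Origin: middle of its length, on the counter.
- spray_can: Spray can 58 mm thick, 170 mm high, standing left of the case. Leave it. Origin: centre of its underside.
- lamp_carton: Carton 110 x 150 x 100 mm standing left of the case, further out. Leave it. Origin: centre of its underside.

How it is judged:
By the outcome, as a careful person would: the job done as asked, in the order asked, and still so for the second after the job is handed in, while the arm keeps its last pose, push and grip.
It also fails if it takes over 64 s, if anything falls off the work surface, if the arm or the gripper's body presses on something with over 40 N, if the wrist force passes 120 N, or if a joint passes its speed limit or range.

## Working session

There is one attempt and no reset: what is moved stays moved. The work goes in short steps, Python scripts to look and compute and a tool call to move; the robot and the scene stay as the last step left them, time stands still between calls to the robot, and variables do not carry over. Pictures are saved under pics/ and viewed, at most 10 in all, crops included, and the job is handed in when it is done.

Besides the shell and the picture viewer there is one more tool, called after ">>>" as a command line: name --argument value ..., lists and objects as JSON in quotes. drive_tool: Moves the arm, as the interface text tells. Its arguments: {"type":"object","properties":{"offset":{"type":"array"},"turn":{"type":"array"},"hand":{"type":"array"},"newtons":{"type":"number"}},"required":["offset","turn","hand"]}

```bash
ls; mkdir -p pics; python3 - <<'E'
from rig import observe,get_image,camera_info,env
import cv2,numpy as np
for n in("scene","top"):
    cv2.imwrite(f"pics/{n}0.png",get_image(n)); c=camera_info(n); print(n,{k:np.round(v,3).tolist() for k,v in c.items()})
s=observe();print(s['position'],np.round(s['tool_rot'],3),s['grip_width'],env.hold_point_z)
E
```

```text
pics
scene {'fx': 418.472, 'fy': 418.472, 'cx': 279.769, 'cy': 214.958, 'world_to_cam': [[0.353, 0.935, 0.01, -0.19], [0.668, -0.245, -0.703, -0.283], [-0.655, 0.255, -0.711, 1.814], [0.0, 0.0, 0.0, 1.0]]}
top {'fx': 536.068, 'fy': 536.068, 'cx': 282.622, 'cy': 212.725, 'world_to_cam': [[-0.018, -1.0, 0.011, 0.012], [-0.985, 0.016, -0.174, 0.548], [0.174, -0.014, -0.985, 1.682], [0.0, 0.0, 0.0, 1.0]]}
[0.19865674 0.5125999  0.23077125] [[-0.932  0.361 -0.001]
 [ 0.361  0.932 -0.001]
 [ 0.    -0.001 -1.   ]] 0.08550935265328863 0.0187
```

View pics/scene0.png

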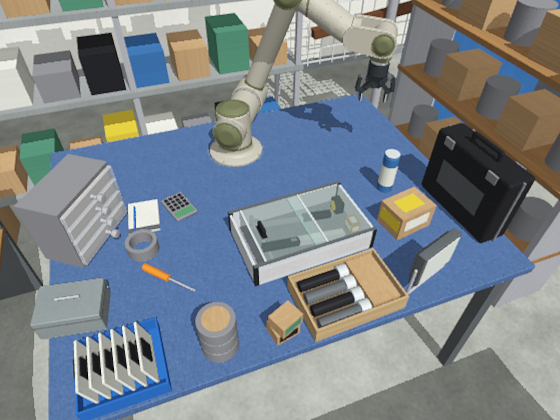

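View pics/top0.png

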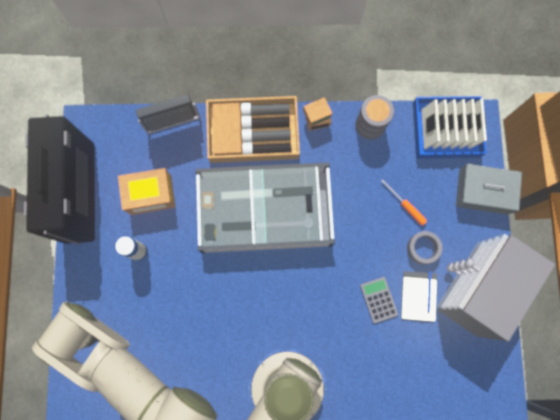

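The case is at about (197–333, 166–250) in the top view, and the pull is near (309, 203). I'll enlarge the case in both views.

```bash
python3 - <<'E'
import cv2,numpy as np
a=cv2.imread("pics/top0.png")[155:260,185:345]; b=cv2.imread("pics/scene0.png")[175:290,220:390]
cv2.imwrite("pics/topc.png",cv2.resize(a,None,fx=5,fy=5,interpolation=cv2.INTER_CUBIC))
cv2.imwrite("pics/scenec.png",cv2.resize(b,None,fx=4.7,fy=4.7,interpolation=cv2.INTER_CUBIC))
E
```

```text
(no output)
```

View pics/topc.png

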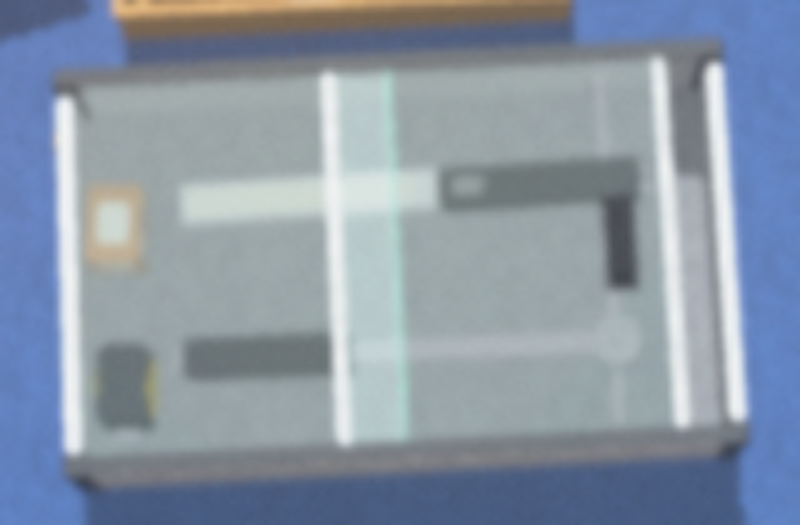

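View pics/scenec.png

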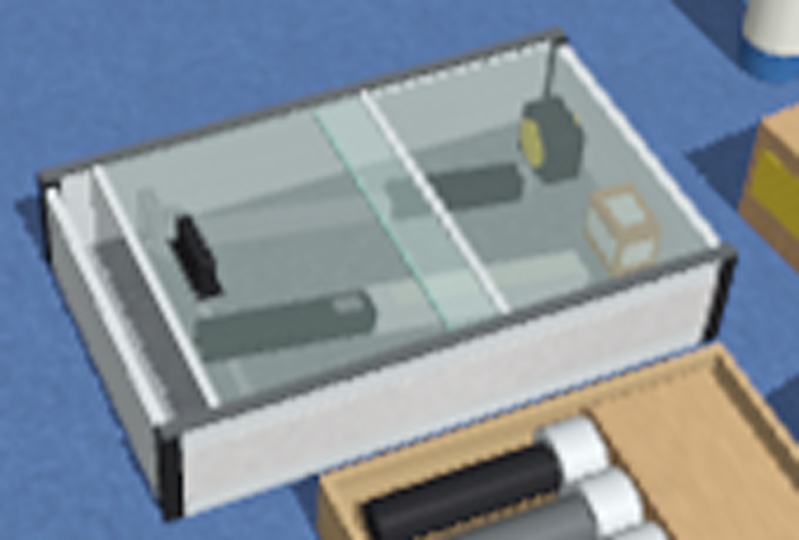

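The lid sits slightly ajar. The lamp is in the far (+x) row with its black handle at crop (440–637, 185), and the wrench is in the near row. Next I'll compute the case frame, pull and lamp positions.

```bash
cat > h.py <<'E'
import numpy as np
from rig import camera_info
def ray(n,u,v,z):
    c=camera_info(n);M=c["world_to_cam"];M=np.array(M);R=M[:3,:3];C=-R.T@M[:3,3]
    d=R.T@np.array([(u-c["cx"])/c["fx"],(v-c["cy"])/c["fy"],1]);return C+d*(z-C[2])/d[2]
def T(x,y,z): return ray("top",185+x/5-.4,155+y/5-.4,z)
def S(x,y,z): return ray("scene",220+x/4.7-.4,175+y/4.7-.4,z)
E
python3 - <<'E'
from h import *
np.set_printoptions(precision=4,suppress=True)
names=["+x+y","+x-y","-x-y","-x+y"]
t=[T(55,75,.092),T(722,42,.092),T(748,428,.092),T(68,462,.092)]
s=[S(738,250,.092),S(168,430,.092),S(40,178,.092),S(562,30,.092)]
for P in(t,s):
    P=np.array(P);print(P[:,:2].tolist(),P.mean(0)); 
    a=(P[0]-P[1]);b=P[3]-P[2];c=P[1]-P[2];d=P[0]-P[3]
    print([np.linalg.norm(v) for v in(a,b,c,d)],[np.degrees(np.arctan2(-v[0],v[1])) for v in(a,b)],[np.degrees(np.arctan2(v[1],v[0])) for v in(c,d)])
# calibrated frame
P=(np.array(t)+np.array(s))/2;o=P.mean(0)[:2]
print("pull top",T(616,243,.122),S(190,235,.122))
print("lid edge",T(660,60,.092),T(684,425,.092))
print("handle end top",T(637,172,.076),"junction",T(440,188,.057),"head end",T(182,204,.034))
print("handle end S",S(197,335,.076),"junct",S(368,300,.057),"head",S(582,262,.034))
E
```

```text
[[0.6843806807160366, 0.2779617472357077], [0.6996223595077292, -0.14772426304912809], [0.45094681409127857, -0.15571323260424222], [0.436801062253253, 0.26741205113280986]] [0.5679 0.0605 0.092 ]
[np.float64(0.42595878688508165), np.float64(0.4233616752052833), np.float64(0.24880383944529824), np.float64(0.24780428480161723)] [np.float64(2.0505982129000304), np.float64(1.914775971356946)] [np.float64(1.8400557293658042), np.float64(2.43997314244729)]
[[0.6870030716810152, 0.28147869943704135], [0.6989040605887488, -0.14047380640069862], [0.45128537477135344, -0.15519529827967385], [0.43371717723803505, 0.2707878023340902]] [0.5677 0.0641 0.092 ]
[np.float64(0.42212030360991876), np.float64(0.4263452164304016), np.float64(0.24805591282829093), np.float64(0.25351141908136277)] [np.float64(1.6155745086785838), np.float64(2.3616276448306976)] [np.float64(3.4023590457077733), np.float64(2.4169522236833143)]
pull top [ 0.5639 -0.0746  0.122 ] [ 0.5688 -0.0806  0.122 ]
lid edge [ 0.6884 -0.1077  0.092 ] [ 0.4535 -0.1158  0.092 ]
handle end top [ 0.6189 -0.0921  0.076 ] junction [0.6146 0.0342 0.057 ] head end [0.6115 0.203  0.034 ]
handle end S [ 0.6171 -0.0932  0.076 ] junct [0.6127 0.0347 0.057 ] head [0.6141 0.2047 0.034 ]
```

>>> drive_tool --offset '[[0,0,0],[0,0,0],[0,0,0],[0,0,0],[0,0,0],[0,0,0],[0,0,0],[0,0,0],[0,0,0],[0,0,0]]' --turn '[[0,0,1],[0,0,1],[0,0,1],[0,0,1],[0,0,1],[0,0,1],[0,0,1],[0,0,1],[0,0,1],[0,0,1]]' --hand '[0,0,0,0,0,0,0,0,0,0]' --newtons 60

```text
time_s: 1.35
position: [0.1987, 0.5126, 0.2309]
tool_rot: [[-0.15, 0.989, -0.001], [0.989, 0.15, -0.001], [-0.001, -0.001, -1.0]]
ft_force: [-0.0, 0.1, -0.8]
grip_width: -0.0002
gripper_force: 0.0
```

```bash
cat >> h.py <<'E'
from rig import observe,env
from scipy.spatial.transform import Rotation as Ro
O=np.array([.568,.062]);YC=np.radians(2.1)
def c2w(cx,cy,z):
    c,s=np.cos(YC),np.sin(YC);return np.array([O[0]+c*cx-s*cy,O[1]+s*cx+c*cy,z])
def rot(yaw,lean):
    """tool y along case/world x turned by yaw; lean>0: tool top leans to +y"""
    base=np.array([[0,1,0],[1,0,0],[0,0,-1.]])  # x->+y, y->+x, z->-z
    return (Ro.from_euler('z',yaw,degrees=True)*Ro.from_euler('x',-lean,degrees=True)).as_matrix()@base
def rows(p,Rt,N=10,start=None):
    """one constant row (units) which, repeated N times, leads from the start pose to p,Rt"""
    s=observe();p0,R0=start or (s['position'],np.array(s['tool_rot']))
    w=Ro.from_matrix(R0.T@Rt).as_rotvec();r=Ro.from_rotvec(w/N)
    A=sum((r**k).as_matrix() for k in range(N))
    d=np.linalg.solve(A,R0.T@(p-p0))
    print("N",N,"offset",np.round(d/.04,3).tolist(),"turn",np.round(np.degrees(w)/N/6,3).tolist())
    return p,Rt
E
python3 - <<'E'
from h import *
R=rot(2.1,0)
a=rows(c2w(0,-.175,.21),R,20)
rows(c2w(0,-.175,.104),R,10,a)
s=observe();print(s['position'],s['grip_width'],s['ft_force'])
E
```

```text
N 20 offset [-0.824, 0.393, 0.026] turn [-0.0, 0.0, 0.054]
N 10 offset [0.0, 0.0, 0.265] turn [0.0, 0.0, 0.0]
[0.19866968 0.5126337  0.2309348 ] -0.0002222056955519712 [-0.00147447  0.06395137 -0.75379493]
```

>>> drive_tool --offset '[[-0.824,0.393,0],[-0.824,0.393,0],[-0.824,0.393,0],[-0.824,0.393,0],[-0.824,0.393,0],[-0.824,0.393,0],[-0.824,0.393,0],[-0.824,0.393,0],[-0.824,0.393,0],[-0.824,0.393,0]]' --turn '[[0,0,0.054],[0,0,0.054],[0,0,0.054],[0,0,0.054],[0,0,0.054],[0,0,0.054],[0,0,0.054],[0,0,0.054],[0,0,0.054],[0,0,0.054]]' --hand '[0,0,0,0,0,0,0,0,0,0]'

```text
time_s: 2.6
position: [0.3972, 0.205, 0.2311]
tool_rot: [[-0.097, 0.995, -0.001], [0.995, 0.097, -0.0], [-0.0, -0.001, -1.0]]
ft_force: [0.3, -0.1, 0.3]
grip_width: 0.0002
gripper_force: 0.0
```

>>> drive_tool --offset '[[-0.824,0.393,0],[-0.824,0.393,0],[-0.824,0.393,0],[-0.824,0.393,0],[-0.824,0.393,0],[-0.824,0.393,0],[-0.824,0.393,0],[-0.824,0.393,0],[-0.824,0.393,0],[-0.824,0.393,0]]' --turn '[[0,0,0.054],[0,0,0.054],[0,0,0.054],[0,0,0.054],[0,0,0.054],[0,0,0.054],[0,0,0.054],[0,0,0.054],[0,0,0.054],[0,0,0.054]]' --hand '[0,0,0,0,0,0,0,0,0,0]'

```text
time_s: 3.85
position: [0.5776, -0.1124, 0.2309]
tool_rot: [[-0.04, 0.999, -0.001], [0.999, 0.04, 0.0], [0.0, -0.001, -1.0]]
ft_force: [-0.3, 0.9, 0.0]
grip_width: 0.0002
gripper_force: 0.0
```

```bash
python3 - <<'E'
from h import *
R=rot(2.1,0)
a=rows(c2w(0,-.175,.104),R,8)
rows(c2w(0,-.005,.104),R,10,a)
s=observe();print(s['position'],s['q'])
E
```

```text
N 8 offset [-0.001, -0.01, 0.397] turn [-0.001, -0.0, 0.005]
N 10 offset [0.425, -0.0, 0.0] turn [0.0, 0.0, 0.0]
[ 0.57760215 -0.11239668  0.23093277] [-2.25318171e+01  2.57538527e+01  6.79450474e+01  4.00911223e-03
  8.63490456e+01 -2.48488374e+01]
```

>>> drive_tool --offset '[[0,0,0.4],[0,0,0.4],[0,0,0.4],[0,0,0.4],[0,0,0.4],[0,0,0.4],[0,0,0.4],[0,0,0.38],[0,0,0],[0,0,0]]' --turn '[[0,0,0],[0,0,0],[0,0,0],[0,0,0],[0,0,0],[0,0,0],[0,0,0],[0,0,0],[0,0,0],[0,0,0]]' --hand '[0,0,0,0,0,0,0,0,0,0]'

```text
time_s: 5.1
position: [0.5775, -0.1115, 0.1046]
tool_rot: [[-0.041, 0.999, 0.001], [0.999, 0.041, -0.0], [-0.0, 0.001, -1.0]]
ft_force: [-0.8, -0.4, 0.9]
grip_width: -0.0001
gripper_force: 0.0
```

>>> drive_tool --offset '[[0.15,0,0],[0.2,0,0],[0.2,0,0],[0.35,0,0],[0.45,0,0],[0.45,0,0],[0.45,0,0],[0.45,0,0],[0.45,0,0],[0.3,0,0]]' --turn '[[0,0,0],[0,0,0],[0,0,0],[0,0,0],[0,0,0],[0,0,0],[0,0,0],[0,0,0],[0,0,0],[0,0,0]]' --hand '[0,0,0,0,0,0,0,0,0,0]'

```text
time_s: 6.35
position: [0.5714, 0.0278, 0.1041]
tool_rot: [[-0.041, 0.999, -0.0], [0.999, 0.041, 0.0], [0.0, -0.0, -1.0]]
ft_force: [1.8, -2.3, 1.4]
grip_width: 0.0
gripper_force: 1.2
```

```bash
python3 - <<'E'
from h import *
import cv2
from rig import get_image
cv2.imwrite("pics/scenec2.png",cv2.resize(get_image("scene")[165:290,220:390],None,fx=4.7,fy=4.7,interpolation=cv2.INTER_CUBIC))
s=observe();print(s['position'],s['ft_force'])
E
```

```text
[0.5711138  0.02895015 0.10396733] [-0.17484637  1.39172472  0.25154602]
```

View pics/scenec2.png

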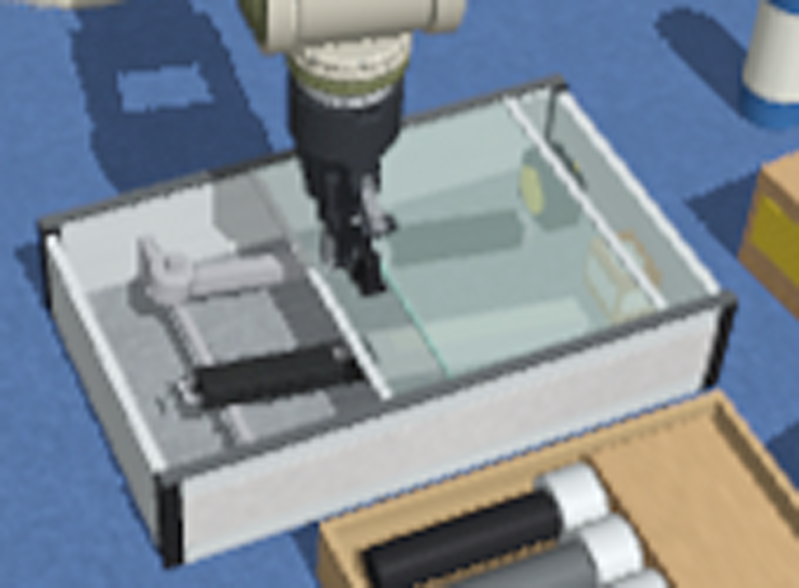

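The lid follows the push and the pull is now at about crop (368, 275). About 45 mm remain to the stop, so I'll slow down.

>>> drive_tool --offset '[[0.1,0,0],[0.1,0,0],[0.1,0,0],[0.1,0,0],[0.1,0,0],[0.1,0,0],[0.1,0,0],[0.1,0,0],[0.1,0,0],[0.1,0,0]]' --turn '[[0,0,0],[0,0,0],[0,0,0],[0,0,0],[0,0,0],[0,0,0],[0,0,0],[0,0,0],[0,0,0],[0,0,0]]' --hand '[0,0,0,0,0,0,0,0,0,0]'

```text
time_s: 7.65
position: [0.5701, 0.0668, 0.1041]
tool_rot: [[-0.041, 0.999, 0.0], [0.999, 0.041, -0.0], [-0.0, 0.0, -1.0]]
ft_force: [0.7, -2.3, -2.2]
grip_width: -0.0001
gripper_force: 1.1
```

>>> drive_tool --offset '[[0.03,0,0],[0.03,0,0],[0.02,0,0],[0.02,0,0],[0.02,0,0],[0.02,0,0],[0.02,0,0],[0,0,0],[0,0,0],[0,0,0]]' --turn '[[0,0,0],[0,0,0],[0,0,0],[0,0,0],[0,0,0],[0,0,0],[0,0,0],[0,0,0],[0,0,0],[0,0,0]]' --hand '[0,0,0,0,0,0,0,0,0,0]'

```text
time_s: 8.9
position: [0.5698, 0.073, 0.1042]
tool_rot: [[-0.041, 0.999, 0.0], [0.999, 0.041, 0.0], [0.0, 0.0, -1.0]]
ft_force: [0.1, -0.6, -0.2]
grip_width: 0.0001
gripper_force: 0.4
```

Not at the stop yet, so I'll creep on.

>>> drive_tool --offset '[[0.02,0,0],[0.02,0,0],[0.02,0,0],[0.02,0,0],[0.02,0,0],[0.02,0,0],[0.02,0,0],[0.02,0,0],[0,0,0],[0,0,0]]' --turn '[[0,0,0],[0,0,0],[0,0,0],[0,0,0],[0,0,0],[0,0,0],[0,0,0],[0,0,0],[0,0,0],[0,0,0]]' --hand '[0,0,0,0,0,0,0,0,0,0]'

```text
time_s: 10.15
position: [0.5696, 0.0772, 0.1042]
tool_rot: [[-0.04, 0.999, -0.0], [0.999, 0.04, -0.004], [-0.004, -0.0, -1.0]]
ft_force: [0.1, -12.3, 2.0]
grip_width: -0.0001
gripper_force: 6.5
```

12 N means the lid is at its stop. I'll back off, lift and look.

>>> drive_tool --offset '[[-0.2,0,0],[-0.3,0,0],[-0.2,0,-0.2],[-0.2,0,-0.5],[-0.2,0,-0.5],[-0.4,0,-0.5],[-0.4,0,-0.5],[-0.4,0,0],[-0.4,0,0],[-0.4,0,0]]' --turn '[[0,0,0],[0,0,0],[0,0,0],[0,0,0],[0,0,0],[0,0,0],[0,0,0],[0,0,0],[0,0,0],[0,0,0]]' --hand '[0,0,0,0,0.65,0.65,0.65,0.65,0.65,0.65]'

```text
time_s: 11.4
position: [0.5742, -0.0456, 0.1913]
tool_rot: [[-0.041, 0.999, -0.002], [0.999, 0.041, 0.001], [0.001, -0.002, -1.0]]
ft_force: [0.6, 0.5, -0.1]
grip_width: 0.0556
gripper_force: 0.0
```

```bash
python3 - <<'E'
from h import *
import cv2
from rig import get_image
t=cv2.resize(get_image("top")[155:260,185:345],None,fx=4,fy=4,interpolation=cv2.INTER_CUBIC)
s=cv2.resize(get_image("scene")[175:290,220:390],None,fx=3.7,fy=3.7,interpolation=cv2.INTER_CUBIC)
cv2.imwrite("pics/t3.png",t);cv2.imwrite("pics/s3.png",s)
s=observe();print(s['position'],s['ft_force'],s['grip_width'])
E
```

```text
[ 0.57445202 -0.04620478  0.19137434] [0.34877532 0.12237956 0.75936138] 0.05539356521818596
```

View pics/s3.png

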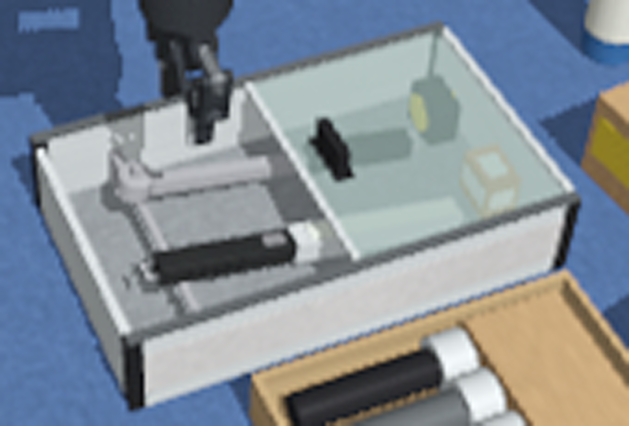

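View pics/t3.png

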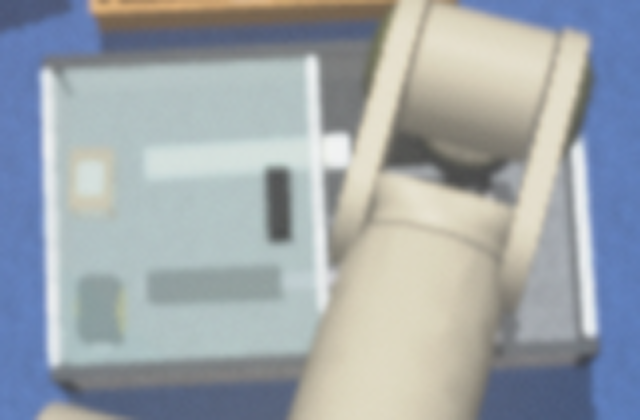

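The lid is fully open, with its edge flush over the fixed pane edge and the pull at (330, 148) in the scene crop. The lamp lies undisturbed on the rail. Now the approach.

```bash
python3 - <<'E'
from h import *
R=rot(0.9,-12); g=np.array([.6155,-.020,.056]); p=g+.0187*R[:,2]
print(p)
a=rows(p+[0,0,.11],R,8); rows(p,R,9,a)
E
```

```text
[ 0.61543893 -0.01611253  0.03770864]
N 8 offset [0.078, 0.131, 0.144] turn [-0.004, 0.25, 0.027]
N 9 offset [-0.064, 0.0, 0.299] turn [0.0, 0.0, 0.0]
```

>>> drive_tool --offset '[[0.08,0.13,0.144],[0.08,0.13,0.144],[0.08,0.13,0.144],[0.08,0.13,0.144],[0.08,0.13,0.144],[0.08,0.13,0.144],[0.08,0.13,0.144],[0.08,0.13,0.144],[0,0,0],[0,0,0]]' --turn '[[0,0.25,0.027],[0,0.25,0.027],[0,0.25,0.027],[0,0.25,0.027],[0,0.25,0.027],[0,0.25,0.027],[0,0.25,0.027],[0,0.25,0.027],[0,0,0],[0,0,0]]' --hand '[0.65,0.65,0.65,0.65,0.65,0.65,0.65,0.65,0.65,0.65]'

```text
time_s: 12.75
position: [0.6152, -0.0137, 0.1488]
tool_rot: [[-0.017, 1.0, -0.006], [0.978, 0.018, 0.208], [0.208, -0.002, -0.978]]
ft_force: [-0.2, -0.8, 0.1]
grip_width: 0.0556
gripper_force: 0.0
```

```bash
python3 - <<'E'
from h import *
import cv2
from rig import get_image
R=rot(0.9,-12); g=np.array([.6155,-.020,.056]); p=g+.0187*R[:,2]
rows(p,R,9); print(observe()['position'],observe()['grip_width'])
cv2.imwrite("pics/s4.png",cv2.resize(get_image("scene")[175:290,220:390],None,fx=4.7,fy=4.7,interpolation=cv2.INTER_CUBIC))
E
```

```text
N 9 offset [-0.071, 0.001, 0.3] turn [-0.003, 0.0, 0.002]
[ 0.61519864 -0.01369936  0.14877486] 0.05559528977483622
```

View pics/s4.png

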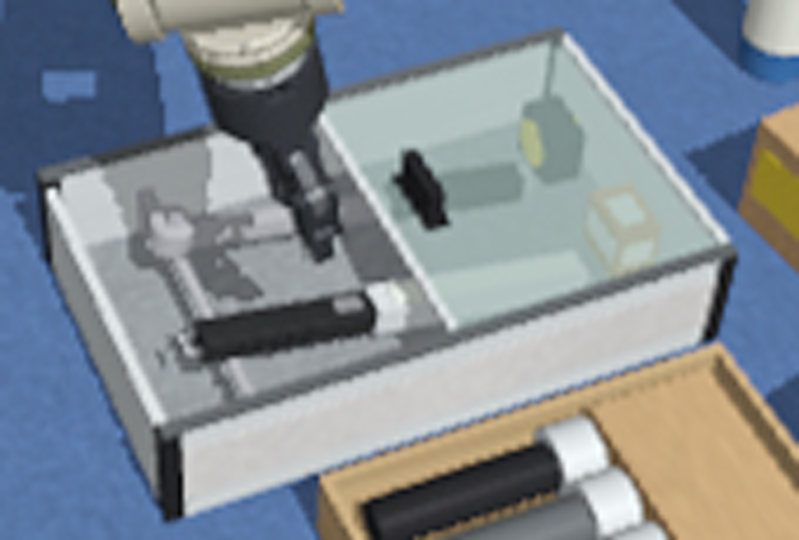

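```bash
python3 - <<'E'
from h import *
c=camera_info("scene");M=np.array(c["world_to_cam"])
def pr(p):
    q=M[:3,:3]@np.array(p)+M[:3,3];return np.round([(c["fx"]*q[0]/q[2]+c["cx"]-220+.4)*4.7,(c["fy"]*q[1]/q[2]+c["cy"]-175+.4)*4.7])
for n,p in dict(ftipin=(.643,-.016,.157),ftipout=(.657,-.016,.157),down_in=(.643,-.016,.046),lampT1=(.6285,-.02,.07),lampT0=(.6025,-.02,.07),lampB1=(.6285,-.02,.048)).items(): print(n,pr(p))
E
```

```text
ftipin [320. 251.]
ftipout [328. 266.]
down_in [316. 361.]
lampT1 [304. 324.]
lampT0 [290. 298.]
lampB1 [303. 345.]
```

The projections match the picture: finger tip at (320–328, 251–266), lamp band 298–345. Descend and grip.

>>> drive_tool --offset '[[-0.07,0,0.3],[-0.07,0,0.3],[-0.07,0,0.3],[-0.07,0,0.3],[-0.07,0,0.3],[-0.07,0,0.3],[-0.07,0,0.3],[-0.07,0,0.3],[-0.07,0,0.3],[0,0,0]]' --turn '[[0,0,0],[0,0,0],[0,0,0],[0,0,0],[0,0,0],[0,0,0],[0,0,0],[0,0,0],[0,0,0],[0,0,0]]' --hand '[0.65,0.65,0.65,0.65,0.65,0.65,0.65,0.65,0.65,0.65]'

```text
time_s: 14.05
position: [0.6145, -0.0158, 0.0367]
tool_rot: [[-0.017, 1.0, -0.008], [0.978, 0.018, 0.208], [0.208, -0.004, -0.978]]
ft_force: [-0.9, -0.4, 0.8]
grip_width: 0.0559
gripper_force: 0.0
```

>>> drive_tool --offset '[[0,0,0],[0,0,0],[0,0,0],[0,0,0],[0,0,0],[0,0,0],[0,0,0],[0,0,0],[0,0,0],[0,0,0]]' --turn '[[0,0,0],[0,0,0],[0,0,0],[0,0,0],[0,0,0],[0,0,0],[0,0,0],[0,0,0],[0,0,0],[0,0,0]]' --hand '[0.5,0.45,0.4,0.35,0.3,0.2,0.1,0,0,0]' --newtons 80

```text
time_s: 15.3
position: [0.6152, -0.016, 0.0382]
tool_rot: [[-0.017, 1.0, -0.005], [0.978, 0.018, 0.208], [0.208, -0.002, -0.978]]
ft_force: [-0.9, -0.1, 6.3]
grip_width: 0.025
gripper_force: 78.2
```

```bash
cat >> h.py <<'E'
def lampW(R0,p0):
    """tool poses for lamp poses (head cy, head z, tilt), given grasp pose R0,p0 at lamp pose (.140,.012,9)"""
    L=lambda cy,z,t:(np.array(c2w(.049,cy,z)),(Ro.from_euler('z',.9,degrees=True)*Ro.from_euler('x',-t,degrees=True)).as_matrix())
    h0,B0=L(.140,.012,9); G=B0.T@R0; g=B0.T@(p0-h0)
    def f(cy,z,t): h,B=L(cy,z,t); return h+B@g,B@G
    return f
E
python3 - <<'E'
from h import *
s=observe();print(s['position'],s['grip_width'],s['gripper_force'],s['ft_force'])
f=lampW(np.array(s['tool_rot']),np.array(s['position']))
np.savez("g.npz",R=s['tool_rot'],p=s['position'])
a=None
for w in[(.140,.012,9),(.138,.018,14),(.06,.026,20),(0,.03,27),(-.045,.045,30),(-.045,.25,30),(-.045,.30,0)]:
    P=f(*w);print(w,np.round(P[0],3)); a=rows(*P,10,a)
E
```

```text
[ 0.61522485 -0.01597398  0.03822682] 0.025027940439038762 78.19006562232971 [-0.9025884  -0.11608798  6.3257366 ]
(0.14, 0.012, 9) [ 0.615 -0.016  0.038]
N 10 offset [-0.0, -0.0, -0.0] turn [-0.0, 0.0, 0.0]
(0.138, 0.018, 14) [ 0.615 -0.015  0.063]
N 10 offset [0.013, 0.0, -0.061] turn [0.0, -0.083, 0.0]
(0.06, 0.026, 20) [ 0.618 -0.087  0.094]
N 10 offset [-0.174, 0.004, -0.089] turn [0.0, -0.1, 0.0]
(0, 0.03, 27) [ 0.62  -0.137  0.123]
N 10 offset [-0.128, 0.003, -0.068] turn [0.0, -0.117, 0.0]
(-0.045, 0.045, 30) [ 0.622 -0.177  0.148]
N 10 offset [-0.107, 0.002, -0.05] turn [0.0, -0.05, 0.0]
(-0.045, 0.25, 30) [ 0.622 -0.177  0.353]
N 10 offset [-0.08, -0.001, -0.506] turn [0.0, 0.0, 0.0]
(-0.045, 0.3, 0) [ 0.622 -0.202  0.292]
N 10 offset [-0.076, 0.0, 0.15] turn [-0.001, 0.5, -0.001]
```

>>> drive_tool --offset '[[0.013,0,-0.061],[0.013,0,-0.061],[0.013,0,-0.061],[0.013,0,-0.061],[0.013,0,-0.061],[0.013,0,-0.061],[0.013,0,-0.061],[0.013,0,-0.061],[0.013,0,-0.061],[0.013,0,-0.061]]' --turn '[[0,-0.083,0],[0,-0.083,0],[0,-0.083,0],[0,-0.083,0],[0,-0.083,0],[0,-0.083,0],[0,-0.083,0],[0,-0.083,0],[0,-0.083,0],[0,-0.083,0]]' --hand '[0,0,0,0,0,0,0,0,0,0]' --newtons 100

```text
time_s: 16.55
position: [0.615, -0.0149, 0.0628]
tool_rot: [[-0.018, 1.0, -0.005], [0.992, 0.018, 0.122], [0.122, -0.002, -0.993]]
ft_force: [-0.2, -0.1, -2.4]
grip_width: 0.0246
gripper_force: 97.9
```

```bash
python3 - <<'E'
from h import *
import cv2
from rig import get_image
s=observe();print(s['position'],s['grip_width'],s['gripper_force'],s['ft_force'],s['wrist_torque'])
g=np.load("g.npz");f=lampW(g['R'],g['p']);rows(*f(.06,.026,20),10)
cv2.imwrite("pics/s5.png",cv2.resize(get_image("scene")[175:290,220:390],None,fx=4.7,fy=4.7,interpolation=cv2.INTER_CUBIC))
E
```

```text
[ 0.61501833 -0.01488263  0.06283937] 0.02463680095902758 97.94557929039001 [-0.24297228 -0.07947828 -2.41593934] [-0.23847791 -0.01966762  0.01616959]
N 10 offset [-0.174, 0.004, -0.09] turn [-0.0, -0.1, 0.0]
```

View pics/s5.png

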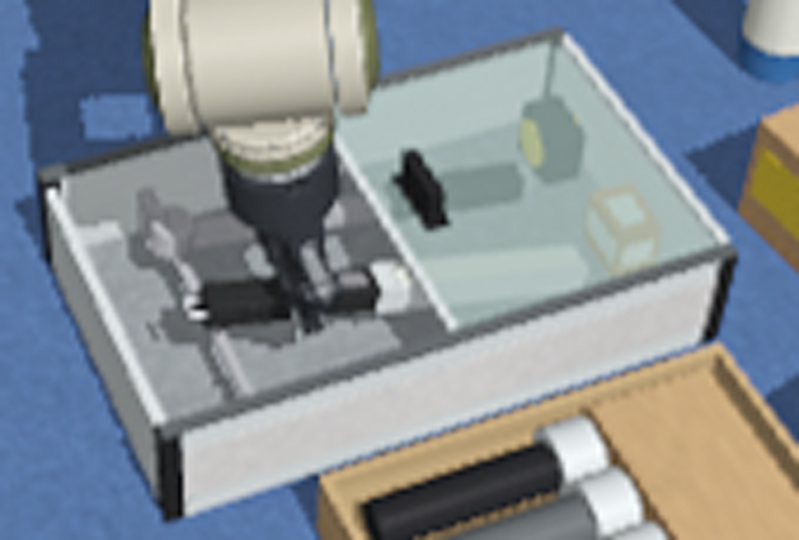

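The lamp is lifted: handle end at (200, 300), head still under the pane near (585, 260). The 2.4 N load and 0.24 N·m moment say it hangs free in the grip. Draw it out.

>>> drive_tool --offset '[[-0.174,0,-0.09],[-0.174,0,-0.09],[-0.174,0,-0.09],[-0.174,0,-0.09],[-0.174,0,-0.09],[-0.174,0,-0.09],[-0.174,0,-0.09],[-0.174,0,-0.09],[-0.174,0,-0.09],[-0.174,0,-0.09]]' --turn '[[0,-0.1,0],[0,-0.1,0],[0,-0.1,0],[0,-0.1,0],[0,-0.1,0],[0,-0.1,0],[0,-0.1,0],[0,-0.1,0],[0,-0.1,0],[0,-0.1,0]]' --hand '[0,0,0,0,0,0,0,0,0,0]'

```text
time_s: 17.85
position: [0.6164, -0.0874, 0.0935]
tool_rot: [[-0.018, 1.0, -0.003], [1.0, 0.018, 0.017], [0.017, -0.002, -1.0]]
ft_force: [0.5, -0.1, -2.4]
grip_width: 0.0248
gripper_force: 98.0
```

>>> drive_tool --offset '[[-0.128,0.003,-0.068],[-0.128,0.003,-0.068],[-0.128,0.003,-0.068],[-0.128,0.003,-0.068],[-0.128,0.003,-0.068],[-0.128,0.003,-0.068],[-0.128,0.003,-0.068],[-0.128,0.003,-0.068],[-0.128,0.003,-0.068],[-0.128,0.003,-0.068]]' --turn '[[0,-0.117,0],[0,-0.117,0],[0,-0.117,0],[0,-0.117,0],[0,-0.117,0],[0,-0.117,0],[0,-0.117,0],[0,-0.117,0],[0,-0.117,0],[0,-0.117,0]]' --hand '[0,0,0,0,0,0,0,0,0,0]'

```text
time_s: 19.1
position: [0.6186, -0.1374, 0.1226]
tool_rot: [[-0.018, 1.0, -0.0], [0.994, 0.018, -0.105], [-0.105, -0.002, -0.994]]
ft_force: [0.1, 0.6, -2.0]
grip_width: 0.025
gripper_force: 98.0
```

```bash
python3 - <<'E'
from h import *
s=observe();print(s['position'],s['grip_width'],s['gripper_force'],s['ft_force'],s['wrist_torque'])
g=np.load("g.npz");f=lampW(g['R'],g['p']);a=rows(*f(-.045,.045,30),10);a=rows(*f(-.045,.25,30),15,a);rows(*f(-.045,.30,0),12,a)
E
```

```text
[ 0.6186072  -0.13736407  0.12259254] 0.02495698289890524 97.96547770500183 [ 0.06354719  0.55452009 -1.9835209 ] [-0.07906929  0.04654625 -0.0146052 ]
N 10 offset [-0.106, 0.006, -0.051] turn [-0.0, -0.049, 0.001]
N 15 offset [-0.054, -0.001, -0.337] turn [0.0, 0.0, 0.0]
N 12 offset [-0.064, 0.0, 0.125] turn [-0.001, 0.417, -0.001]
```

```bash
python3 - <<'E'
import cv2
from rig import get_image
cv2.imwrite("pics/s6.png",cv2.resize(get_image("scene")[155:290,210:390],None,fx=4.4,fy=4.4,interpolation=cv2.INTER_CUBIC))
E
```

```text
(no output)
```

View pics/s6.png

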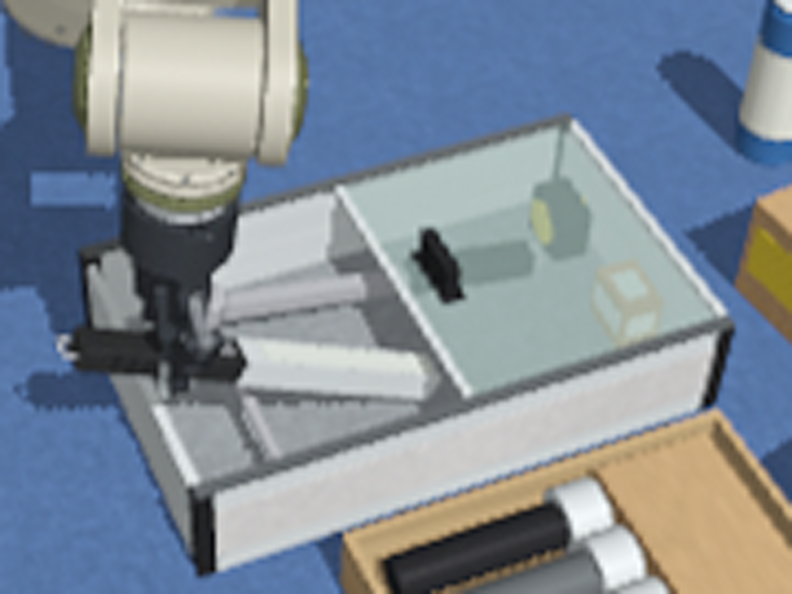

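The lamp is tilted, with its head at (430, 370) just short of the lid edge. The wrench and cartons are untouched. Continue out and up.

>>> drive_tool --offset '[[-0.106,0,-0.051],[-0.106,0,-0.051],[-0.106,0,-0.051],[-0.106,0,-0.051],[-0.106,0,-0.051],[-0.106,0,-0.051],[-0.106,0,-0.051],[-0.106,0,-0.051],[-0.106,0,-0.051],[-0.106,0,-0.051]]' --turn '[[0,-0.05,0],[0,-0.05,0],[0,-0.05,0],[0,-0.05,0],[0,-0.05,0],[0,-0.05,0],[0,-0.05,0],[0,-0.05,0],[0,-0.05,0],[0,-0.05,0]]' --hand '[0,0,0,0,0,0,0,0,0,0]'

```text
time_s: 20.4
position: [0.6194, -0.1767, 0.1482]
tool_rot: [[-0.018, 1.0, 0.001], [0.987, 0.018, -0.157], [-0.157, -0.002, -0.988]]
ft_force: [-0.5, 0.3, -1.9]
grip_width: 0.0248
gripper_force: 98.0
```

>>> drive_tool --offset '[[-0.054,0,-0.337],[-0.054,0,-0.337],[-0.054,0,-0.337],[-0.054,0,-0.337],[-0.054,0,-0.337],[-0.054,0,-0.337],[-0.054,0,-0.337],[-0.054,0,-0.337],[-0.054,0,-0.337],[-0.054,0,-0.337]]' --turn '[[0,0,0],[0,0,0],[0,0,0],[0,0,0],[0,0,0],[0,0,0],[0,0,0],[0,0,0],[0,0,0],[0,0,0]]' --hand '[0,0,0,0,0,0,0,0,0,0]'

```text
time_s: 21.65
position: [0.6197, -0.1767, 0.2855]
tool_rot: [[-0.018, 1.0, 0.001], [0.988, 0.018, -0.156], [-0.156, -0.002, -0.988]]
ft_force: [0.1, 1.1, -2.2]
grip_width: 0.0248
gripper_force: 98.0
```

>>> drive_tool --offset '[[-0.054,0,-0.337],[-0.054,0,-0.337],[-0.054,0,-0.337],[-0.054,0,-0.337],[-0.054,0,-0.337],[-0.054,0,-0.2],[0,0,0],[0,0,0],[0,0,0],[0,0,0]]' --turn '[[0,0,0],[0,0,0],[0,0,0],[0,0,0],[0,0,0],[0,0,0],[0,0,0],[0,0,0],[0,0,0],[0,0,0]]' --hand '[0,0,0,0,0,0,0,0,0,0]'

```text
time_s: 22.9
position: [0.6198, -0.1777, 0.3608]
tool_rot: [[-0.018, 1.0, 0.0], [0.988, 0.018, -0.156], [-0.156, -0.003, -0.988]]
ft_force: [-0.1, -0.3, -1.6]
grip_width: 0.0249
gripper_force: 98.1
```

```bash
python3 - <<'E'
from h import *
s=observe();print(s['position'],s['grip_width'],s['gripper_force'],s['ft_force'],s['wrist_torque'])
g=np.load("g.npz");f=lampW(g['R'],g['p']);rows(*f(-.045,.30,0),20)
# predicted head-top point vs seen in s6 (430,365)
c=camera_info("scene");M=np.array(c["world_to_cam"])
for t in(21,24,27,30):
    # grasp mid fixed, seen pose at (0,.03,27): rotate head about grasp
    B=lambda t:(Ro.from_euler('z',.9,degrees=True)*Ro.from_euler('x',-t,degrees=True)).as_matrix()
    h=c2w(.049,0,.03); gm=h+B(27)@[0,-.22,.011]; p=gm+B(t)@[0,.22,.011]
    q=M[:3,:3]@p+M[:3,3];print(t,(c["fx"]*q[0]/q[2]+c["cx"]-210)*4.4,(c["fy"]*q[1]/q[2]+c["cy"]-155)*4.4)
E
```

```text
[ 0.61984977 -0.17770226  0.36079168] 0.02489513245242489 98.0985939502716 [-0.10612958 -0.29964659 -1.632611  ] [-0.00946398  0.01590983  0.03875184]
N 20 offset [-0.039, 0.002, 0.084] turn [-0.001, 0.25, -0.0]
21 447.8974862346978 341.9642138319614
24 442.29658854761595 353.0289347577029
27 436.08896998501746 363.99715882493126
30 429.2956792687534 374.8476967361029
```

The head position in s6 matches 27°, so nothing slipped. Level it.

>>> drive_tool --offset '[[-0.04,0,0.084],[-0.04,0,0.084],[-0.04,0,0.084],[-0.04,0,0.084],[-0.04,0,0.084],[-0.04,0,0.084],[-0.04,0,0.084],[-0.04,0,0.084],[-0.04,0,0.084],[-0.04,0,0.084]]' --turn '[[0,0.25,0],[0,0.25,0],[0,0.25,0],[0,0.25,0],[0,0.25,0],[0,0.25,0],[0,0.25,0],[0,0.25,0],[0,0.25,0],[0,0.25,0]]' --hand '[0,0,0,0,0,0,0,0,0,0]'

```text
time_s: 24.15
position: [0.6201, -0.1951, 0.328]
tool_rot: [[-0.018, 1.0, -0.004], [0.994, 0.018, 0.106], [0.106, -0.002, -0.994]]
ft_force: [-0.1, -0.4, -1.8]
grip_width: 0.0249
gripper_force: 98.1
```

>>> drive_tool --offset '[[-0.04,0,0.084],[-0.04,0,0.084],[-0.04,0,0.084],[-0.04,0,0.084],[-0.04,0,0.084],[-0.04,0,0.084],[-0.04,0,0.084],[-0.04,0,0.084],[-0.04,0,0.084],[-0.04,0,0.084]]' --turn '[[0,0.25,0],[0,0.25,0],[0,0.25,0],[0,0.25,0],[0,0.25,0],[0,0.25,0],[0,0.25,0],[0,0.25,0],[0,0.25,0],[0,0.25,0]]' --hand '[0,0,0,0,0,0,0,0,0,0]'

```text
time_s: 25.4
position: [0.6202, -0.2032, 0.2917]
tool_rot: [[-0.016, 1.0, -0.009], [0.933, 0.018, 0.36], [0.36, -0.002, -0.933]]
ft_force: [-0.2, 0.6, -1.7]
grip_width: 0.0245
gripper_force: 98.1
```

```bash
python3 - <<'E'
from h import *
import cv2
from rig import get_image
s=observe();print(s['position'],s['grip_width'],s['gripper_force'],s['ft_force'],s['wrist_torque'])
g=np.load("g.npz");f=lampW(g['R'],g['p']);rows(*f(-.045,.30,0),10)
c=camera_info("scene");M=np.array(c["world_to_cam"])
def pr(p):
    q=M[:3,:3]@p+M[:3,3];return np.array([c["fx"]*q[0]/q[2]+c["cx"],c["fy"]*q[1]/q[2]+c["cy"]])
h=c2w(.049,-.045,.3);e=[pr(h+[0,y,.022]) for y in(0,-.17,-.3)];print("expected head,joint,handle end",np.round(e,1).tolist())
im=get_image("scene");hsv=cv2.cvtColor(im,cv2.COLOR_BGR2HSV)
m=((hsv[...,1]<60)&(hsv[...,2]>185)).astype(np.uint8)
a,b=np.array(e[1]),np.array(e[0])
x0,x1=int(min(a[0],b[0]))-15,int(max(a[0],b[0]))+15;y0,y1=int(min(a[1],b[1]))-20,int(max(a[1],b[1]))+25
n,l,st,ce=cv2.connectedComponentsWithStats(m[y0:y1,x0:x1])
for i in range(1,n):
    if st[i,4]>60:
        ys,xs=np.nonzero(l==i);v=cv2.fitLine(np.c_[xs,ys].astype(np.float32),cv2.DIST_L2,0,.01,.01).ravel();print(st[i,:4]+[x0,y0,0,0],st[i,4],"slope",v[1]/v[0])
print("expected slope",(b-a)[1]/(b-a)[0],[ (lambda d:d[1]/d[0])(pr(h+[0,0,.022])-pr(h+[0,-.17*np.cos(t),.022+.17*np.sin(t)])) for t in np.radians([-4,4])])
E
```

```text
[ 0.6202062  -0.20317026  0.29173886] 0.024539036182855457 98.09286117553711 [-0.16507564  0.55543736 -1.71533259] [-0.45673341  0.0439508   0.01228319]
N 10 offset [0.002, 0.005, 0.001] turn [-0.001, -0.002, -0.0]
expected head,joint,handle end [[297.3, 179.3], [239.7, 193.2], [192.5, 204.6]]
[224 159  31   7] 152 slope -0.05101955
[238 177  60  26] 743 slope -0.24838567
[287 192  25  26] 328 slope -0.53480697
[251 199  35  19] 308 slope -0.5110632
expected slope -0.2415588913886922 [np.float64(-0.29838219799041044), np.float64(-0.1843961642025696)]
```

The lamp is level to about 0.5° and held roughly 0.2 m above the glass. Handing in.

```bash
python3 -c "
from rig import env
print(env.close_job())"
```

```text
the job is handed in; nothing more can be done
None
```

The lid is open to its stop, and the lamp came out handle end first at a slant; I handed in with it held level to about 0.5°, roughly 20 cm above the glass, at about 25 s, with no hard contact in the force readings and the wrench, carton and tape measure looking unmoved while it was drawn out.

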